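# Hang the corona ring on its sliding J-hook

## Task

Take the aluminium corona ring by its rim out of the wooden cradle and hang it, rim over both prongs, on the twin J-hook of the grey stand. Then, still holding the ring, draw it down so that the hook slides down its post until it is fully home on its stop, and test it there with a steady downward pull of about 15 N for half a second (never more than 24 N between ring and hook). Let go, leaving the ring hanging still on the lowered hook, and do not disturb the things on the desk.

Things in the scene. Friction and masses are not known exactly. Their poses are not given: they have to be found in the camera images.
- ring: Corona ring: loose aluminium wheel, about 330 g (varies), a 12 mm round tube bent to a circle 190 mm in mean diameter, with hub (44 mm across, 16 thick) and three 8 mm spokes: one straight down, two at 60 degrees either side of straight up, so the top of the rim is free. Origin at its centre, x along its axle, z up at the start. It stands upright in the cradle and may lean a few degrees.
- ring_top (a point): Centre of the ring's tube at the top of the rim as it stands at the start, 95 mm from the ring's centre along its z axis. Moves with the ring.
- cradle: Plywood cradle, fixed; origin on the desk under its middle. Two cheeks (160 mm long along y, 12 mm thick, tops 84 mm above the desk) leave a slot 15.6 mm wide in which the ring stands, axle along the cradle's x, its lowest point 14 mm above the desk. The ring comes straight up out of it.
- stand: Grey foot plate (130 mm wide, 8 mm thick) with a square aluminium post (24 mm, 230 mm high), fixed. Origin on the desk straight below the hook's seat. The post stands 95 mm from it along the stand's +x; the prongs point along its -x, so the ring must come from the -x side, its axle along the stand's x.
- hook: Twin steel J-hook on a sleeve that slides straight down the post with stiff friction: it stays put, bears the ring's weight, and slides when pulled with about 7 N. 25 to 50 mm below its start is a rigid hidden stop, to be felt. Two prongs of 9 mm bar at y = -36 and +36 mm (63 mm free between). Origin: the seat, midway between the prongs, at the bar's centre height in the trough (14 mm long in x).
- hook_tip (a point): Bar centre at the upturned tip of the prong at y = +36 mm, 20 mm in -x of the seat and 18 mm above it; the other prong's tip is its mirror image. Behind the seat the prongs rise to +12 mm at x = +20, run back to x = +95 and go down there to the sleeve, 60 mm below the seat. With the ring seated upright, its centre is 76 mm below the seat and the rim's top (tube centre) 19 mm above it.
- tape: Bystander: roll of tape lying flat, 84 mm across, 24 mm high. Origin under its centre.
- calculator: Bystander: desk calculator 130 x 85 x 20 mm lying flat. Origin under its centre.
- jar: Bystander: closed amber glass jar with a red cap, 60 mm across, 75 mm high. Origin under its centre.
Mind the look-alikes: they are no part of the job. What is meant by the ring is not purple, and is the larger of those in its own colour.

How it is judged:
By the outcome, as a careful person would: the job done as asked, in the order asked, and still so for the second after the job is handed in, with the robot touching nothing.
It also fails if it takes over 69 s, if anything falls off the work surface, if the arm or the gripper's body presses on something with over 40 N, if the wrist force passes 120 N, or if a joint passes its speed limit or range.

## Robot

A 6-joint arm with a two-finger parallel gripper is mounted at the origin on the work surface. World frame = base frame: x ahead of the robot, y to its left, z up, the work surface at z = 0. Lengths are in m, angles in rad, forces in N, time in s.
With the tool pointing down it reaches from about 0.375 to 0.9 m from the base axis. Payload 3.1 kg.
Tool frame: the origin (TCP) lies at the centre of the arm's flange, where the gripper is bolted on; the fingertips stand 182 mm ahead of it and the grasp point (between the pads) lies 164 mm ahead of it; z points along the fingers, y is the line along which they close (so a half turn about z gives the same grasp; the last joint's range is limited). The gripper opens to 87 mm and grips with 3 to 60 N. Pads are 19 mm wide; open, the fingers measure 117 mm over their backs; the gripper's body (75 mm by 190 mm) begins 51 mm behind the grasp point.
Start: joints at [-1.411, 0.527, 1.433, -0, 1.181, -0.178], TCP at [0.207, -0.59, 0.405] pointing down, gripper open.
Joint ranges: [-3.08, 3.08], [-0.75, 2.2], [0.22, 2.44], [-1.43, 4.57], [0, 2.65], [-2.85, 2.85]. Speed limits (rad/s): [2.79, 2.79, 3.14, 3.14, 3.14, 3.14].

## Interface

Orientations are given as a unit quaternion [x, y, z, w].
In Python, from rig import * gives the robot as it stands.
- The arm moves only by the tool move_arm, never from a script. Its argument "commands" is a list that holds one entry, the list of rows, each a list of 6 numbers: the shift along the tool's x, y, z in units of 40 mm (1.0 is 40 mm), then the turn, a rotation vector about the tool's x, y, z in rad. A call has 1 to 12 rows; each row is the pose to reach, as a shift and turn from the pose commanded when the call began, along the tool's axes at that moment; what a row does not reach only later rows make up. A row lasts 1/8 s, in which the tool goes at most 62.5 mm and 10.7 degrees, less where a joint would pass 70% of its speed; a pose out of reach is approached as far as the arm can. A call with a gripper value outside its range is refused whole. "claw" is the closure, from -1 (fully open) to 1 (shut), so that 0 is half open, set as the call begins (left out, the last holds). The fingers move at their own pace and stop on an object; "squeeze" is the grip in N (left out, the last holds). Time passes only in rows, so rows that repeat a pose let the fingers close. It gives the time, the measured TCP pose, the force, the opening and the grip force at its end, in the units of the state.
- get_obs(): the state, without advancing time (a new reading comes with each control period).
- camera(name): name is "scene" or "top"; returns a dict with "pixels" (384x512x3 uint8, blue, green, red), "range_z" (384x512 float32, m along the optical axis (not along the pixel's ray), 0 where there is no reading), "camera_matrix" (3x3 intrinsics, pixels), "extrinsics" (4x4, takes a point from world to camera coordinates). Camera axes: x right, y up, looking along -z (the intrinsics and any distortion apply to the point x, -y, -z); pixel columns grow to the right and rows downward; lengths in m; the calibration is good to about 2 mm. A picture is of the moment at which its call begins.
- hand_in(): hands the job in; it is judged then, once.
The state is a dict: "time": time; "q": joint angles; "joint_velocities": joint speeds; "joint_torque": joint torques, N m; "position": TCP position; "tool_rot": TCP orientation; "ft_force": force on the tool from outside, world axes, zero at the start; "moment": the same for the moment, N m; "grip_width": finger opening in m; "grip_force": force on a finger pad.
Only numpy, scipy, OpenCV 4.12 (cv2) and the standard library are available. Lean on these libraries where they do the work, as an engineer would, in place of code of your own. Each camera call takes 0.05 s, during which the arm holds its last target. There are 200 camera calls.

## Working session

There is one attempt and no reset: what is moved stays moved. The work goes in short steps, Python scripts to look and compute and a tool call to move; the robot and the scene stay as the last step left them, time stands still between calls to the robot, and variables do not carry over. Pictures are saved under pics/ and viewed, at most 10 in all, crops included, and the job is handed in when it is done.

Besides the shell and the picture viewer there is one more tool, called after ">>>" by a JSON object that holds its "api" and its "payload", one argument or row to a line. move_arm: Moves the arm, as the interface text tells. Its arguments: {"type":"object","properties":{"commands":{"type":"array","items":{"type":"array","items":{"type":"array","items":{"type":"number"}}}},"claw":{"type":"number"},"squeeze":{"type":"number"}},"required":["commands"]}

```bash
mkdir -p pics
cat > h.py <<'E'
from rig import *
import numpy as np, cv2
from scipy.spatial.transform import Rotation as R
def cam(n):
    c=camera(n); return c
def pts(c):
    K=np.array(c["camera_matrix"]);T=np.array(c["extrinsics"]);z=np.array(c["range_z"],float)
    v,u=np.mgrid[0:z.shape[0],0:z.shape[1]]
    P=np.stack([(u-K[0,2])/K[0,0]*z,-(v-K[1,2])/K[1,1]*z,-z],-1)
    W=(P-T[:3,3])@T[:3,:3]
    W[z<=0]=np.nan
    return W
E
python3 - <<'E'
from h import *
for n in("scene","top"):
    c=cam(n); np.savez(n+"0.npz",**c); cv2.imwrite(f"pics/{n}0.png",c["pixels"]); print(c["camera_matrix"],c["extrinsics"],[k for k in c])
o=get_obs();print(o)
E
```

```text
[[484.94156799   0.         260.59844462]
 [  0.         484.94156799 194.94933747]
 [  0.           0.           1.        ]] [[-8.43767384e-01  5.36708695e-01  6.15372474e-04  3.64100671e-01]
 [-3.01135005e-01 -4.74367094e-01  8.27220387e-01  3.22408125e-02]
 [ 4.44268287e-01  6.97796272e-01  5.61877257e-01 -1.65231663e+00]
 [ 0.00000000e+00  0.00000000e+00  0.00000000e+00  1.00000000e+00]] ['pixels', 'range_z', 'camera_matrix', 'extrinsics']
[[458.11857635   0.         255.91010031]
 [  0.         458.11857635 186.67727466]
 [  0.           0.           1.        ]] [[ 0.02272923 -0.99971567 -0.00720897  0.05667424]
 [ 0.98494296  0.02115609  0.17158026 -0.48558285]
 [-0.17137896 -0.01100032  0.98514377 -1.46320651]
 [ 0.          0.          0.          1.        ]] ['pixels', 'range_z', 'camera_matrix', 'extrinsics']
{'time': 0.1, 'q': array([-1.41152363e+00,  5.28344889e-01,  1.43374897e+00, -3.75912351e-06,
        1.18137943e+00, -1.78536105e-01]), 'joint_velocities': array([ 1.56717378e-03, -2.00135210e-03, -4.78101070e-03,  9.45051501e-05,
        1.68407464e-03,  2.38530640e-04]), 'joint_torque': array([ 1.51102126e-04, -4.40984881e+01, -1.77151179e+01,  6.34759082e-02,
        5.33648289e-02, -4.98229520e-05]), 'position': array([ 0.20709545, -0.58937304,  0.40389456]), 'tool_rot': array([ 9.85768976e-01,  1.68103071e-01,  7.31863433e-06, -9.40290646e-04]), 'ft_force': array([ 0.54465398,  0.41984517, -0.49868045]), 'moment': array([-0.03348533,  0.03283036,  0.0025344 ]), 'grip_force': 0.0, 'grip_width': 0.08722772671814168}
```

View pics/scene0.png

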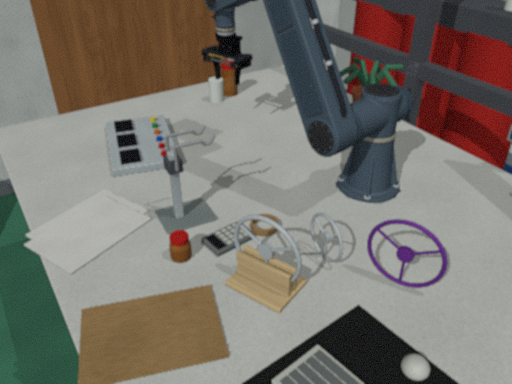

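View pics/top0.png

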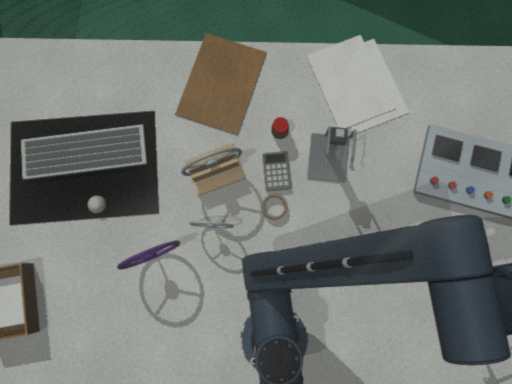

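The scene picture shows three candidate wheels. One is a silver ring in the cradle (scene ~(268,248), top ~(212,160)), one is a smaller silver ring (scene ~(326,237), top ~(212,225)), and one is purple (scene ~(406,254)). The cradle ring fits because it is the larger aluminium one. The hook stand is at top ~(340,150), scene ~(175,170). I'll confirm the ring in an enlarged crop.

Run:
```python
from h import *
S=dict(np.load("scene0.npz"));T=dict(np.load("top0.npz"))
a=cv2.resize(S["pixels"][190:320,190:360],None,fx=2.3,fy=2.3,interpolation=2)
b=cv2.resize(S["pixels"][110:240,130:230],None,fx=2.3,fy=2.3,interpolation=2)
c=cv2.resize(T["pixels"][110:220,170:380],None,fx=2.9,fy=2.3,interpolation=2)
m=np.zeros((600,800,3),np.uint8);m[:a.shape[0],:a.shape[1]]=a;m[:b.shape[0],400:400+b.shape[1]]=b;m[310:310+c.shape[0],:c.shape[1]]=c
cv2.imwrite("pics/crop1.png",m)
WS=pts(S);WT=pts(T)
for n,u,v in[("cradle",262,265),("ringtop",262,216),("post",176,195),("foot",200,215),("cap",179,238)]:print("S",n,WS[v,u].round(4))
for n,u,v in[("ring",212,160),("ring",190,166),("ring",238,153),("cradle",216,178),("foot",325,165),("sleeve",338,135),("jar",281,127),("calc",277,170),("tape",275,196),("tip",352,160)]:print("T",n,WT[v,u].round(4))
```

```text
S cradle [0.5652 0.2165 0.0806]
S ringtop [0.5545 0.1992 0.217 ]
S post [ 0.6253 -0.1612  0.0961]
S foot [ 0.5633 -0.1407  0.0107]
S cap [0.6931 0.0039 0.0762]
T ring [0.5494 0.205  0.1352]
T ring [0.5243 0.2693 0.1561]
T ring [0.5806 0.1262 0.1068]
T cradle [0.5166 0.2029 0.0098]
T foot [ 0.5097 -0.1268  0.2729]
T sleeve [ 0.6085 -0.1703  0.235 ]
T jar [ 0.6782 -0.0107  0.0787]
T calc [ 0.5461 -0.0018  0.0212]
T tape [0.458  0.0035 0.0202]
T tip [ 0.528  -0.2043  0.2631]
```

View pics/crop1.png

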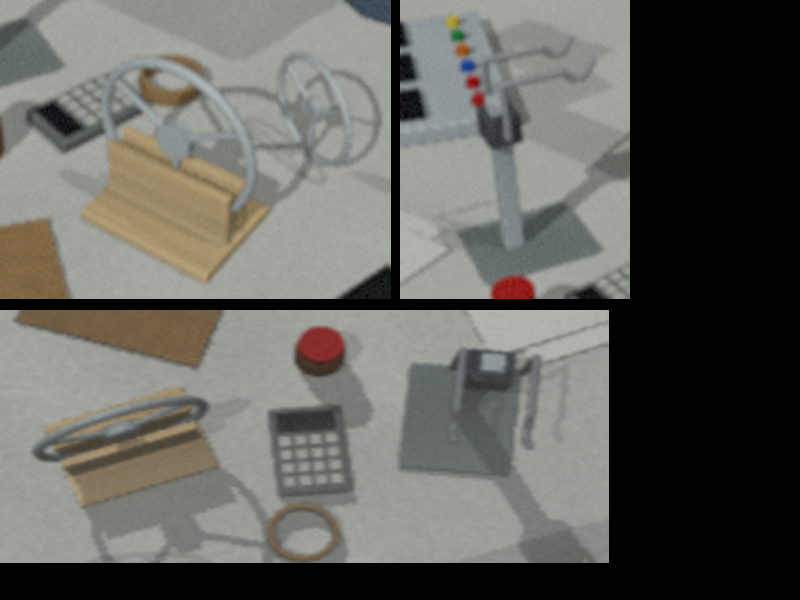

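Confirmed: the large silver ring stands in the cradle. The small silver ring stands free behind it, next to the tape. The hook's prongs point towards the robot. Next I'll measure the ring, cradle, prongs and post.

```bash
cat >> h.py <<'E'
def ringfit(W,pix,lo=0.1,cen=(0.555,0.2),rad=.13):
    hsv=cv2.cvtColor(pix,cv2.COLOR_BGR2HSV)
    m=(W[...,2]>lo)&(W[...,2]<lo+.2)&(np.hypot(W[...,0]-cen[0],W[...,1]-cen[1])<rad)&(hsv[...,1]<70)
    P=W[m]; c=np.median(P,0)
    for i in range(8):
        n=np.linalg.svd(P-c,full_matrices=False)[2][2]; d=(P-c)@n; k=abs(d)<max(.009,1.5*np.std(d))
        P=P[k]; c=P.mean(0)
    if n[0]<0:n=-n
    e1=np.cross([0,0,1],n);e1/=np.linalg.norm(e1);e2=np.cross(n,e1)
    a=(P-c)@e1;b=(P-c)@e2
    from scipy.optimize import least_squares
    k=np.ones(len(a),bool);x=[0,np.max(b)-.095]
    for i in range(6):
        r=np.hypot(a-x[0],b-x[1]);k=abs(r-.095)<(.03 if i<2 else .012)
        x=least_squares(lambda x:np.hypot(a[k]-x[0],b[k]-x[1])-.095,x,loss="soft_l1",f_scale=.003).x
    C=c+x[0]*e1+x[1]*e2
    return C,n,C+.095*e2,k.sum(),np.std((P-c)@n)
E
python3 - <<'E'
from h import *
D={n:dict(np.load(n+"0.npz")) for n in("scene","top")}
np.set_printoptions(precision=4,suppress=True)
for n,c in D.items():
    W=pts(c);print(n,*ringfit(W,c["pixels"]))
    P=W[(W[...,2]>.05)&(W[...,2]<.092)&(np.hypot(W[...,0]-.555,W[...,1]-.2)<.12)]
    P=P[abs(P[:,2]-.084)<.006][:,:2].astype(np.float32);print(" cradle",len(P),cv2.minAreaRect(P),P.mean(0))
    # prongs
    m=(W[...,2]>.235)&(W[...,0]>.45)&(W[...,0]<.68)&(W[...,1]<-.08)&(W[...,1]>-.27)
    v,u=np.where(m);P=W[m];print(" prong pts",len(P))
    nl,lab,st,ce=cv2.connectedComponentsWithStats(m.astype(np.uint8))
    for i in range(1,nl):
        if st[i,4]>8:
            Q=W[lab==i];print(i,st[i],Q[np.argmin(Q[:,0])],Q[np.argmax(Q[:,0])],np.median(Q,0))
            o=np.argsort(Q[:,0]);print(Q[o][::max(1,len(o)//10)])
o=get_obs();print(R.from_quat(o["tool_rot"]).as_matrix())
E
```

```text
scene [0.552  0.2124 0.1192] [0.9248 0.3799 0.0202] [0.5502 0.2117 0.2142] 580 0.002918606195645256
 cradle 598 ((0.5503028631210327, 0.20920991897583008), (0.04251484200358391, 0.1899009644985199), 22.126190185546875) [0.5511 0.214 ]
 prong pts 356
1 [165 124  41  23 171] [ 0.4963 -0.2016  0.2735] [ 0.6207 -0.2055  0.2702] [ 0.5682 -0.2059  0.2661]
[[ 0.4963 -0.2016  0.2735]
 [ 0.5093 -0.1973  0.2594]
 [ 0.5216 -0.1993  0.2553]
 [ 0.5385 -0.2033  0.2614]
 [ 0.5522 -0.2063  0.2703]
 [ 0.5682 -0.206   0.2683]
 [ 0.5832 -0.2073  0.2687]
 [ 0.5985 -0.2074  0.2696]
 [ 0.6129 -0.2083  0.2477]
 [ 0.6169 -0.2075  0.2427]
 [ 0.6207 -0.2055  0.2702]]
2 [173 134  42  24 184] [ 0.5051 -0.1346  0.2754] [ 0.6265 -0.1406  0.2572] [ 0.5744 -0.1339  0.2662]
[[ 0.5051 -0.1346  0.2754]
 [ 0.5161 -0.1265  0.2694]
 [ 0.5288 -0.1276  0.2599]
 [ 0.543  -0.1294  0.2663]
 [ 0.5581 -0.1299  0.2672]
 [ 0.5717 -0.1342  0.2629]
 [ 0.59   -0.1337  0.2653]
 [ 0.6047 -0.134   0.2663]
 [ 0.6186 -0.1395  0.2523]
 [ 0.6226 -0.1334  0.2406]
 [ 0.6256 -0.1403  0.2664]]
top [0.5459 0.2083 0.1202] [ 0.9255  0.3778 -0.025
[... 382 characters left out ...]
]
 [ 0.54   -0.1306  0.2666]
 [ 0.5511 -0.1359  0.2692]
 [ 0.5631 -0.1306  0.2674]
 [ 0.5742 -0.1332  0.2695]
 [ 0.5859 -0.1388  0.27  ]
 [ 0.5985 -0.1365  0.267 ]
 [ 0.6095 -0.139   0.2695]
 [ 0.62   -0.1369  0.2448]]
3 [350 129   6  42 141] [ 0.4967 -0.2017  0.2744] [ 0.6176 -0.2076  0.2671] [ 0.5581 -0.2059  0.2672]
[[ 0.4967 -0.2017  0.2744]
 [ 0.5105 -0.2012  0.2633]
 [ 0.5256 -0.2047  0.261 ]
 [ 0.5354 -0.2006  0.2681]
 [ 0.5483 -0.2074  0.2632]
 [ 0.5581 -0.2034  0.27  ]
 [ 0.5726 -0.2063  0.2705]
 [ 0.5848 -0.2069  0.2684]
 [ 0.5973 -0.2131  0.2664]
 [ 0.6113 -0.2103  0.2386]
 [ 0.6176 -0.2076  0.2671]]
[[ 0.9435  0.3314 -0.0003]
 [ 0.3314 -0.9435  0.0019]
 [ 0.0003 -0.0019 -1.    ]]
```

```bash
cat >> h.py <<'E'
np.set_printoptions(precision=4,suppress=True)
def goal(grasp,hdeg,o=None):
    "grasp point wanted, heading of tool y, tool down -> row"
    o=o or get_obs();A=R.from_quat(o["tool_rot"]).as_matrix();h=np.radians(hdeg)
    y=np.array([np.cos(h),np.sin(h),0]);z=np.array([0,0,-1.]);B=np.c_[np.cross(y,z),y,z]
    p=np.array(grasp)-.164*z
    return np.r_[A.T@(p-o["position"])/.04,R.from_matrix(A.T@B).as_rotvec()]
E
python3 - <<'E'
from h import *
print(goal([.549,.2105,.32],22.2))
E
```

```text
[ 14.6926 -16.0375  -1.9681  -0.0012  -0.0018  -1.6204]
```

>>> {"api": "move_arm", "payload": {
  "commands": [
    [[0,0,-1.2,0,0,0],[0.5,-0.6,-1.97,0,0,-0.1],[1.5,-1.7,-1.97,0,0,-0.28],[2.5,-2.8,-1.97,0,0,-0.46],[3.5,-3.9,-1.97,0,0,-0.62],[4.5,-5.0,-1.97,0,0,-0.78],[5.5,-6.1,-1.97,0,0,-0.94],[6.5,-7.2,-1.97,0,0,-1.1],[7.5,-8.3,-1.97,0,0,-1.26],[8.5,-9.4,-1.97,0,0,-1.42],[9.5,-10.5,-1.97,0,0,-1.55],[10.5,-11.6,-1.97,0,0,-1.62]]
  ],
  "claw": -1
}}

```text
time: 1.6
position: [0.45, -0.0107, 0.4835]
tool_rot: [0.557, 0.831, -0.0, 0.0]
ft_force: [1.1, -0.6, 0.0]
grip_width: 0.087
grip_force: 0.0
```

Run:
```python
from h import *
print(goal([.549,.2105,.32],22.2),get_obs()["position"])
```

```text
[ 4.1759  4.3915 -0.0138  0.      0.0003  0.0022] [ 0.45   -0.0107  0.4835]
```

>>> {"api": "move_arm", "payload": {
  "commands": [
    [[1,1.05,0,0,0,0],[2,2.1,0,0,0,0],[3,3.15,0,0,0,0],[4.0,4.1,0,0,0,0],[4.18,4.39,0,0,0,0],[4.18,4.39,0,0,0,0]]
  ]
}}

```text
time: 2.35
position: [0.5492, 0.2087, 0.4828]
tool_rot: [0.557, 0.83, -0.001, -0.0]
ft_force: [-0.7, -0.4, 0.0]
grip_width: 0.0873
grip_force: 0.0
```

Run:
```python
from h import *
for n in("scene","top"):
    c=cam(n);W=pts(c);np.savez(n+"1.npz",**c)
    print(ringfit(W,c["pixels"]))
    if n=="scene":cv2.imwrite("pics/s1.png",cv2.resize(c["pixels"][100:340,140:380],None,fx=2.4,fy=2.4))
print(goal([.549,.2105,.21],22.2),get_obs()["position"])
```

```text
(array([0.5521, 0.2125, 0.1196]), array([0.9252, 0.379 , 0.0199]), array([0.5504, 0.2117, 0.2146]), np.int64(568), np.float64(0.0029589631475277437))
(array([0.5471, 0.2083, 0.1204]), array([ 0.9316,  0.3627, -0.0244]), array([0.5493, 0.2091, 0.2154]), np.int64(84), np.float64(0.002927300728113454))
[ 0.0726  0.0415  2.7295 -0.0018  0.0003 -0.0014] [0.5487 0.2073 0.4832]
```

View pics/s1.png

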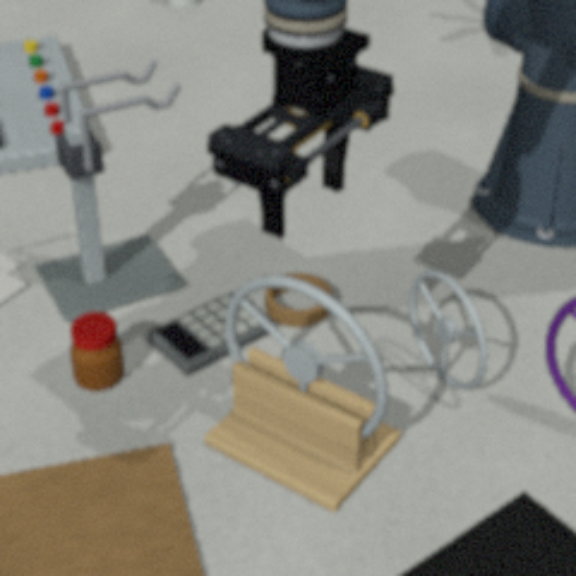

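The open fingers are above the ring and aligned with its axle, with the rim clear below. Now I'll descend and grip.

>>> {"api": "move_arm", "payload": {
  "commands": [
    [[0.03,0.03,1.0,0,0,0],[0.03,0.03,1.8,0,0,0],[0.03,0.03,2.4,0,0,0],[0.03,0.03,2.73,0,0,0],[0.03,0.03,2.73,0,0,0],[0.03,0.03,2.73,0,0,0]]
  ]
}}

```text
time: 3.2
position: [0.5502, 0.2097, 0.3755]
tool_rot: [0.558, 0.83, 0.001, 0.001]
ft_force: [-0.4, -0.4, 0.5]
grip_width: 0.0869
grip_force: 0.0
```

>>> {"api": "move_arm", "payload": {
  "commands": [
    [[0,0,0,0,0,0],[0,0,0,0,0,0],[0,0,0,0,0,0],[0,0,0,0,0,0],[0,0,0,0,0,0],[0,0,0,0,0,0],[0,0,0,0,0,0],[0,0,0,0,0,0],[0,0,0,0,0,0],[0,0,0,0,0,0]]
  ],
  "claw": 1,
  "squeeze": 6
}}

```text
time: 4.45
position: [0.5498, 0.21, 0.3744]
tool_rot: [0.558, 0.83, 0.0, 0.0]
ft_force: [-0.1, -0.2, 1.4]
grip_width: 0.0118
grip_force: 6.0
```

>>> {"api": "move_arm", "payload": {
  "commands": [
    [[0,0,0,0,0,0],[0,0,0,0,0,0],[0,0,-0.3,0,0,0],[0,0,-0.8,0,0,0],[0,0,-1.3,0,0,0],[0,0,-1.8,0,0,0],[0,0,-2.3,0,0,0],[0,0,-2.8,0,0,0],[0,0,-3.0,0,0,0],[0,0,-3.0,0,0,0],[0,0,-3.0,0,0,0]]
  ],
  "squeeze": 55
}}

```text
time: 5.82
position: [0.5495, 0.2099, 0.4933]
tool_rot: [0.558, 0.83, -0.001, -0.001]
ft_force: [-0.0, -0.4, -3.7]
grip_width: 0.0105
grip_force: 55.0
```

Run:
```python
from h import *
for n in("scene","top"):
    c=cam(n);W=pts(c);np.savez(n+"2.npz",**c)
    print(ringfit(W,c["pixels"],.11))
    if n=="scene":cv2.imwrite("pics/s2.png",cv2.resize(c["pixels"][100:340,140:380],None,fx=2.4,fy=2.4))
o=get_obs()
print(goal([.447,-.161,.33],-4.7),o["position"],o["ft_force"])
```

```text
(array([0.5509, 0.2121, 0.239 ]), array([ 0.927,  0.375, -0.011]), array([0.5519, 0.2125, 0.334 ]), np.int64(832), np.float64(0.0029941546119363087))
(array([0.5505, 0.2111, 0.2402]), array([ 0.948 ,  0.3179, -0.014 ]), array([0.5518, 0.2115, 0.3352]), np.int64(149), np.float64(0.0030952684533296563))
[-7.6194 -5.876  -0.0085 -0.0023  0.0001  0.469 ] [0.5496 0.2099 0.4933] [-0.5047 -0.0504 -2.8003]
```

View pics/s2.png

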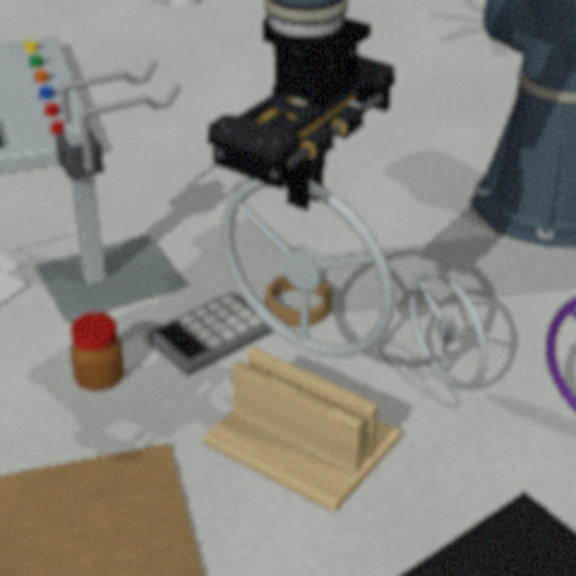

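The ring is held cleanly upright by the top of its rim, and the cradle is empty. Next is the approach point in front of the hook.

>>> {"api": "move_arm", "payload": {
  "commands": [
    [[-0.4,-0.3,0,0,0,0],[-1.2,-0.9,0,0,0,0.05],[-2.1,-1.6,0,0,0,0.12],[-3.0,-2.3,0,0,0,0.19],[-3.9,-3.0,0,0,0,0.26],[-4.8,-3.7,0,0,0,0.33],[-5.7,-4.4,0,0,0,0.39],[-6.5,-5.0,0,0,0,0.44],[-7.2,-5.55,0,0,0,0.47],[-7.5,-5.8,0,0,0,0.47],[-7.62,-5.88,0,0,0,0.47],[-7.62,-5.88,0,0,0,0.47]]
  ]
}}

```text
time: 7.42
position: [0.447, -0.1607, 0.4943]
tool_rot: [0.736, 0.677, 0.0, -0.0]
ft_force: [-0.3, -0.8, -3.7]
grip_width: 0.0107
grip_force: 55.0
```

```bash
cat > hook.py <<'E'
from h import *
def prongs(W,x0=.49,x1=.64,zl=.235,zh=.29,yc=-.167):
    out=[]
    for lo,hi in((-.055,-.02),(.02,.055)):
        m=(W[...,0]>x0)&(W[...,0]<x1)&(W[...,1]>yc+lo)&(W[...,1]<yc+hi)&(W[...,2]>zl)&(W[...,2]<zh)
        nl,lab,st,ce=cv2.connectedComponentsWithStats(m.astype(np.uint8));i=1+np.argmax(st[1:,4]);Q=W[lab==i]
        L=Q[Q[:,0]<.61];f=np.polyfit(L[:,0],L[:,1],1)
        back=Q[(Q[:,0]>.555)&(Q[:,0]<.6)];tr=[np.median(Q[(Q[:,0]>x)&(Q[:,0]<x+.006),2]) for x in np.arange(.492,.56,.006)]
        out.append(Q);print("tipx %.4f y@.52 %.4f slope %.2fdeg backz %.4f n%d"%(np.percentile(Q[:,0],1),np.polyval(f,.52),np.degrees(np.arctan(f[0])),np.median(back[:,2]) if len(back) else 0,len(Q)),np.round(tr,3))
    return out
E
python3 - <<'E'
from hook import *
for n in("scene","top"):
    c=cam(n);W=pts(c);np.savez(n+"3.npz",**c)
    print(ringfit(W,c["pixels"],.11,(.445,-.161)))
    prongs(W)
    print("before:");prongs(pts(dict(np.load(n+"0.npz"))))
    if n=="scene":cv2.imwrite("pics/s3.png",cv2.resize(c["pixels"][60:260,100:340],None,fx=3,fy=3))
o=get_obs()
print(o["position"],o["ft_force"])
E
```

```text
(array([ 0.4486, -0.1575,  0.2386]), array([ 0.9964, -0.0843, -0.0073]), array([ 0.4493, -0.1575,  0.3336]), np.int64(471), np.float64(0.003593121753841459))
tipx 0.4982 y@.52 -0.2011 slope -5.16deg backz 0.2691 n171 [0.272 0.273 0.269 0.261 0.259 0.255 0.26  0.265 0.268 0.267 0.269 0.268]
tipx 0.5062 y@.52 -0.1288 slope -5.83deg backz 0.2686 n183 [  nan   nan 0.273 0.269 0.261 0.257 0.256 0.257 0.264 0.267 0.27  0.268]
before:
tipx 0.4981 y@.52 -0.2016 slope -5.03deg backz 0.2683 n171 [0.272 0.273 0.267 0.257 0.259 0.256 0.26  0.263 0.268 0.268 0.271 0.268]
tipx 0.5058 y@.52 -0.1295 slope -4.94deg backz 0.2685 n184 [  nan   nan 0.274 0.268 0.262 0.257 0.258 0.259 0.266 0.267 0.27  0.267]
(array([ 0.4596, -0.1575,  0.2378]), array([ 0.1339,  0.4725, -0.8711]), array([ 0.4821, -0.0779,  0.2844]), np.int64(48), np.float64(0.004245420684965744))
tipx 0.5878 y@.52 -0.2002 slope -10.24deg backz 0.2688 n1 [nan nan nan nan nan nan nan nan nan nan nan nan]
tipx 0.5042 y@.52 -0.1300 slope -5.02deg backz 0.2692 n135 [  nan 0.276 0.274 0.27  0.258 0.255 0.256 0.261 0.265 0.271 0.268 0.269]
before:
tipx 0.4982 y@.52 -0.2022 slope -5.14deg backz 0.2688 n141 [0.272 0.274 0.268 0.259 0.255 0.259 0.261 0.266 0.269 0.265 0.268 0.269]
tipx 0.5035 y@.52 -0.1302 slope -4.84deg backz 0.2683 n137 [  nan 0.275 0.273 0.264 0.263 0.255 0.256 0.26  0.264 0.268 0.269 0.267]
[ 0.4471 -0.1601  0.4943] [-0.8038  0.3025 -3.7275]
  return _methods._mean(a, axis=axis, dtype=dtype,
  ret = ret.dtype.type(ret / rcount)
hook.py:7: RankWarning: Polyfit may be poorly conditioned
  L=Q[Q[:,0]<.61];f=np.polyfit(L[:,0],L[:,1],1)
```

View pics/s3.png

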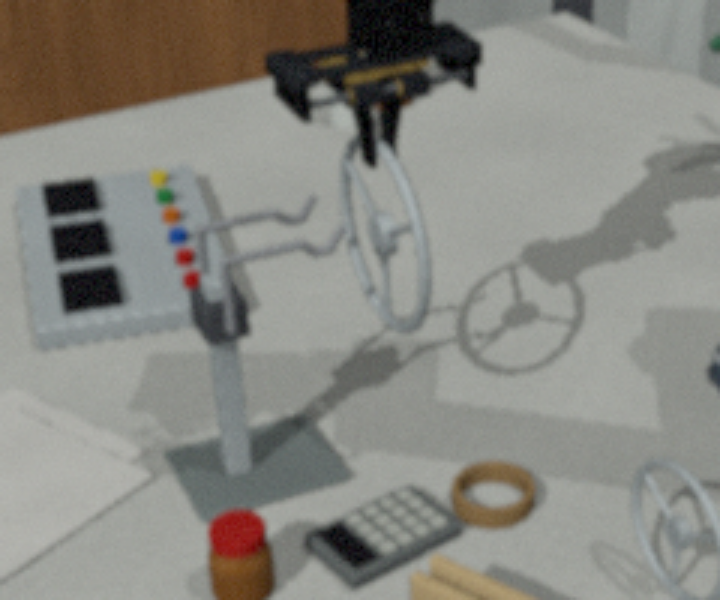

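The ring hangs upright in front of the prongs and square to them (tips at crop ~(312,203) and (345,235)). I'll lower it to the pass-through height, then move in over the prongs.

Run:
```python
from h import *
print(goal([.447,-.161,.299],-5.1),goal([.5235,-.168,.299],-5.1))
```

```text
[-0.0226 -0.0017  0.7823 -0.0001 -0.0008  0.0073] [-0.0409  1.9187  0.782  -0.0001 -0.0008  0.0073]
```

>>> {"api": "move_arm", "payload": {
  "commands": [
    [[-0.02,0,0.4,0,0,0.007],[-0.02,0,0.78,0,0,0.007],[-0.02,0,0.78,0,0,0.007],[-0.03,0.3,0.78,0,0,0.007],[-0.03,0.6,0.78,0,0,0.007],[-0.03,0.9,0.78,0,0,0.007],[-0.03,1.2,0.78,0,0,0.007],[-0.04,1.5,0.78,0,0,0.007],[-0.04,1.75,0.78,0,0,0.007],[-0.04,1.92,0.78,0,0,0.007],[-0.04,1.92,0.78,0,0,0.007],[-0.04,1.92,0.78,0,0,0.007]]
  ]
}}

```text
time: 9.02
position: [0.5231, -0.1689, 0.463]
tool_rot: [0.738, 0.675, -0.0, -0.0]
ft_force: [-0.4, 1.6, -3.6]
grip_width: 0.0104
grip_force: 55.0
```

Run:
```python
from hook import *
c=cam("scene");W=pts(c)
print(ringfit(W,c["pixels"],.11,(.523,-.165)))
Q=prongs(W,x0=.49)
cv2.imwrite("pics/s4.png",cv2.resize(c["pixels"][80:220,130:310],None,fx=4,fy=4,interpolation=2))
o=get_obs()
print(o["position"],o["ft_force"])
```

```text
(array([ 0.6223, -0.1474,  0.2157]), array([ 0.0401, -0.971 ,  0.2357]), array([ 0.6214, -0.125 ,  0.308 ]), np.int64(138), np.float64(0.004205695906798797))
tipx 0.5076 y@.52 -0.2038 slope -3.02deg backz 0.2688 n167 [  nan   nan 0.266 0.257 0.254 0.254 0.258 0.262 0.269 0.266 0.27  0.268]
tipx 0.5250 y@.52 -0.1296 slope -4.88deg backz 0.2680 n152 [  nan   nan   nan   nan   nan 0.257 0.257 0.259 0.264 0.269 0.269 0.267]
[ 0.5231 -0.1689  0.4631] [-0.0847  0.3869 -2.425 ]
  return _methods._mean(a, axis=axis, dtype=dtype,
  ret = ret.dtype.type(ret / rcount)
```

View pics/s4.png

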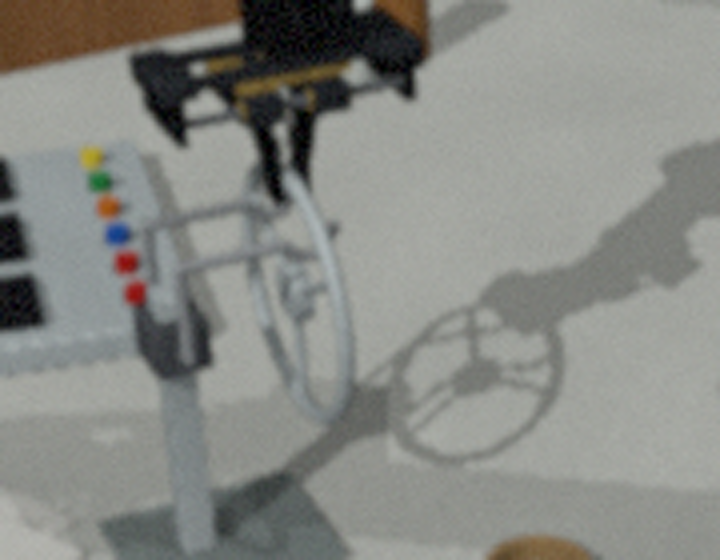

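The near prong's tip shows at crop (330,230) on the robot side of the rim. Both prongs run through the ring above the spokes, and there is no contact force. Now I'll lower it to feel the seat.

>>> {"api": "move_arm", "payload": {
  "commands": [
    [[0,0,0.2,0,0,0],[0,0,0.4,0,0,0],[0,0,0.5,0,0,0],[0,0,0.55,0,0,0],[0,0,0.6,0,0,0],[0,0,0.65,0,0,0],[0,0,0.65,0,0,0],[0,0,0.65,0,0,0]]
  ]
}}

```text
time: 10.07
position: [0.5235, -0.169, 0.4373]
tool_rot: [0.738, 0.675, 0.0, 0.0]
ft_force: [-0.0, -0.3, -3.4]
grip_width: 0.0107
grip_force: 55.0
```

>>> {"api": "move_arm", "payload": {
  "commands": [
    [[0,0,0.02,0,0,0],[0,0,0.04,0,0,0],[0,0,0.06,0,0,0],[0,0,0.08,0,0,0],[0,0,0.1,0,0,0],[0,0,0.1,0,0,0],[0,0,0.1,0,0,0]]
  ]
}}

```text
time: 10.95
position: [0.5236, -0.1691, 0.4333]
tool_rot: [0.738, 0.675, 0.0, 0.0]
ft_force: [-0.7, -1.1, 3.7]
grip_width: 0.0104
grip_force: 55.0
```

>>> {"api": "move_arm", "payload": {
  "commands": [
    [[0,0,0.02,0,0,0],[0,0,0.04,0,0,0],[0,0,0.06,0,0,0],[0,0,0.06,0,0,0],[0,0,0.06,0,0,0]]
  ]
}}

```text
time: 11.58
position: [0.5236, -0.1691, 0.4307]
tool_rot: [0.738, 0.675, 0.0, 0.0]
ft_force: [-0.6, -1.2, 2.4]
grip_width: 0.0108
grip_force: 55.0
```

The force is steady at about 7 N in total (ft +3 plus 3.4 of weight), so the hook is already sliding on the seat. I'll draw it through the part known to be free, then do a small unload to measure the stiffness.

>>> {"api": "move_arm", "payload": {
  "commands": [
    [[0,0,0.04,0,0,0],[0,0,0.08,0,0,0],[0,0,0.12,0,0,0],[0,0,0.16,0,0,0],[0,0,0.2,0,0,0],[0,0,0.24,0,0,0],[0,0,0.28,0,0,0],[0,0,0.32,0,0,0],[0,0,0.36,0,0,0],[0,0,0.4,0,0,0],[0,0,0.4,0,0,0],[0,0,0.4,0,0,0]]
  ]
}}

```text
time: 13.08
position: [0.5235, -0.169, 0.4146]
tool_rot: [0.738, 0.675, 0.0, 0.0]
ft_force: [2.3, -1.9, 2.5]
grip_width: 0.0105
grip_force: 55.0
```

>>> {"api": "move_arm", "payload": {
  "commands": [
    [[0,0,-0.01,0,0,0],[0,0,-0.01,0,0,0],[0,0,-0.01,0,0,0]]
  ]
}}

```text
time: 13.45
position: [0.5233, -0.1687, 0.4147]
tool_rot: [0.738, 0.675, 0.0, -0.001]
ft_force: [1.0, 0.5, -0.0]
grip_width: 0.0109
grip_force: 55.0
```

>>> {"api": "move_arm", "payload": {
  "commands": [
    [[0,0,0.01,0,0,0],[0,0,0.01,0,0,0],[0,0,0.01,0,0,0]]
  ]
}}

```text
time: 13.82
position: [0.5233, -0.1687, 0.4146]
tool_rot: [0.738, 0.675, 0.0, -0.001]
ft_force: [0.7, 1.3, -0.3]
grip_width: 0.0107
grip_force: 55.0
```

>>> {"api": "move_arm", "payload": {
  "commands": [
    [[0,0,0.02,0,0,0],[0,0,0.04,0,0,0],[0,0,0.06,0,0,0],[0,0,0.08,0,0,0],[0,0,0.08,0,0,0]]
  ]
}}

```text
time: 14.45
position: [0.5233, -0.1688, 0.4114]
tool_rot: [0.738, 0.675, 0.0, -0.0]
ft_force: [-0.9, 2.5, 3.9]
grip_width: 0.0105
grip_force: 55.0
```

>>> {"api": "move_arm", "payload": {
  "commands": [
    [[0,0,0.012,0,0,0],[0,0,0.025,0,0,0]]
  ]
}}

```text
time: 14.7
position: [0.5233, -0.1688, 0.4104]
tool_rot: [0.738, 0.675, -0.0, -0.0]
ft_force: [-1.4, 3.6, 2.9]
grip_width: 0.0103
grip_force: 55.0
```

>>> {"api": "move_arm", "payload": {
  "commands": [
    [[0,0,0.012,0,0,0],[0,0,0.025,0,0,0]]
  ]
}}

```text
time: 14.95
position: [0.5233, -0.1688, 0.4094]
tool_rot: [0.738, 0.675, -0.0, -0.0]
ft_force: [-0.6, 4.2, 4.0]
grip_width: 0.0106
grip_force: 55.0
```

>>> {"api": "move_arm", "payload": {
  "commands": [
    [[0.01,0,0.012,0,0,0],[0.01,0,0.025,0,0,0]]
  ]
}}

```text
time: 15.2
position: [0.5234, -0.1687, 0.4085]
tool_rot: [0.738, 0.675, -0.0, -0.0]
ft_force: [-1.3, 2.3, 4.4]
grip_width: 0.0104
grip_force: 55.0
```

>>> {"api": "move_arm", "payload": {
  "commands": [
    [[0,0,0.012,0,0,0],[0,0,0.025,0,0,0]]
  ]
}}

```text
time: 15.45
position: [0.5234, -0.1687, 0.4075]
tool_rot: [0.738, 0.675, -0.0, -0.0]
ft_force: [-1.8, 2.9, 4.3]
grip_width: 0.0106
grip_force: 55.0
```

>>> {"api": "move_arm", "payload": {
  "commands": [
    [[0.01,0,0.012,0,0,0],[0.01,0,0.025,0,0,0]]
  ]
}}

```text
time: 15.7
position: [0.5234, -0.1685, 0.4065]
tool_rot: [0.738, 0.675, -0.0, 0.0]
ft_force: [-2.2, 0.9, 3.3]
grip_width: 0.0104
grip_force: 55.0
```

>>> {"api": "move_arm", "payload": {
  "commands": [
    [[0,0,0.012,0,0,0],[0,0,0.025,0,0,0]]
  ]
}}

```text
time: 15.95
position: [0.5234, -0.1685, 0.4055]
tool_rot: [0.738, 0.675, -0.0, 0.0]
ft_force: [-2.9, -0.4, 3.9]
grip_width: 0.0108
grip_force: 55.0
```

>>> {"api": "move_arm", "payload": {
  "commands": [
    [[0,0,0.012,0,0,0],[0,0,0.025,0,0,0]]
  ]
}}

```text
time: 16.2
position: [0.5235, -0.1684, 0.4045]
tool_rot: [0.738, 0.675, -0.0, 0.0]
ft_force: [-2.3, -1.6, 4.7]
grip_width: 0.0106
grip_force: 55.0
```

>>> {"api": "move_arm", "payload": {
  "commands": [
    [[0,0,0.012,0,0,0],[0,0,0.025,0,0,0]]
  ]
}}

```text
time: 16.45
position: [0.5235, -0.1684, 0.4035]
tool_rot: [0.738, 0.675, -0.0, 0.0]
ft_force: [-2.9, -2.0, 4.2]
grip_width: 0.0104
grip_force: 55.0
```

>>> {"api": "move_arm", "payload": {
  "commands": [
    [[0,-0.01,0.012,0,0,0],[0,-0.01,0.025,0,0,0]]
  ]
}}

```text
time: 16.7
position: [0.5233, -0.1683, 0.4027]
tool_rot: [0.738, 0.675, 0.0, 0.0]
ft_force: [-2.2, -1.7, 4.3]
grip_width: 0.0108
grip_force: 55.0
```

>>> {"api": "move_arm", "payload": {
  "commands": [
    [[0,0,0.012,0,0,0],[0,0,0.025,0,0,0]]
  ]
}}

```text
time: 16.95
position: [0.5233, -0.1683, 0.4017]
tool_rot: [0.738, 0.675, 0.0, 0.0]
ft_force: [-1.7, -1.8, 4.7]
grip_width: 0.0109
grip_force: 55.0
```

>>> {"api": "move_arm", "payload": {
  "commands": [
    [[0,0,0.012,0,0,0],[0,0,0.025,0,0,0]]
  ]
}}

```text
time: 17.2
position: [0.5233, -0.1683, 0.4006]
tool_rot: [0.738, 0.675, 0.0, 0.0]
ft_force: [-2.1, -1.6, 4.1]
grip_width: 0.0108
grip_force: 55.0
```

>>> {"api": "move_arm", "payload": {
  "commands": [
    [[0,0,0.012,0,0,0],[0,0,0.025,0,0,0]]
  ]
}}

```text
time: 17.45
position: [0.5233, -0.1683, 0.3996]
tool_rot: [0.738, 0.675, 0.0, 0.0]
ft_force: [-1.7, -2.5, 3.4]
grip_width: 0.0107
grip_force: 55.0
```

>>> {"api": "move_arm", "payload": {
  "commands": [
    [[0,0,0.012,0,0,0],[0,0,0.025,0,0,0]]
  ]
}}

```text
time: 17.7
position: [0.5233, -0.1683, 0.3986]
tool_rot: [0.738, 0.675, 0.0, 0.0]
ft_force: [-1.3, -4.0, 2.9]
grip_width: 0.0107
grip_force: 55.0
```

>>> {"api": "move_arm", "payload": {
  "commands": [
    [[0,0,0.012,0,0,0],[0,0,0.025,0,0,0]]
  ]
}}

```text
time: 17.95
position: [0.5233, -0.1683, 0.3976]
tool_rot: [0.738, 0.675, 0.0, 0.0]
ft_force: [-0.3, -3.2, 3.8]
grip_width: 0.0105
grip_force: 55.0
```

>>> {"api": "move_arm", "payload": {
  "commands": [
    [[-0.01,0,0.012,0,0,0],[-0.01,0,0.025,0,0,0]]
  ]
}}

```text
time: 18.2
position: [0.5232, -0.1685, 0.3965]
tool_rot: [0.738, 0.675, 0.0, 0.0]
ft_force: [-0.2, -2.3, 3.9]
grip_width: 0.0107
grip_force: 55.0
```

>>> {"api": "move_arm", "payload": {
  "commands": [
    [[0,0,0.012,0,0,0],[0,0,0.025,0,0,0]]
  ]
}}

```text
time: 18.45
position: [0.5232, -0.1685, 0.3956]
tool_rot: [0.738, 0.675, 0.0, 0.0]
ft_force: [0.3, -2.0, 4.5]
grip_width: 0.0104
grip_force: 55.0
```

>>> {"api": "move_arm", "payload": {
  "commands": [
    [[0,0,0.012,0,0,0],[0,0,0.025,0,0,0]]
  ]
}}

```text
time: 18.7
position: [0.5232, -0.1685, 0.3946]
tool_rot: [0.738, 0.675, 0.0, 0.0]
ft_force: [-0.4, -2.4, 3.8]
grip_width: 0.0109
grip_force: 55.0
```

>>> {"api": "move_arm", "payload": {
  "commands": [
    [[0,0,0.012,0,0,0],[0,0,0.025,0,0,0]]
  ]
}}

```text
time: 18.95
position: [0.5232, -0.1685, 0.3935]
tool_rot: [0.738, 0.675, 0.0, 0.0]
ft_force: [1.1, -2.0, 3.9]
grip_width: 0.0105
grip_force: 55.0
```

>>> {"api": "move_arm", "payload": {
  "commands": [
    [[0,0,0.012,0,0,0],[0,0,0.025,0,0,0]]
  ]
}}

```text
time: 19.2
position: [0.5232, -0.1685, 0.3926]
tool_rot: [0.738, 0.675, 0.0, 0.0]
ft_force: [0.8, -1.4, 3.6]
grip_width: 0.0106
grip_force: 55.0
```

>>> {"api": "move_arm", "payload": {
  "commands": [
    [[0,0,0.012,0,0,0],[0,0,0.025,0,0,0]]
  ]
}}

```text
time: 19.45
position: [0.5232, -0.1685, 0.3916]
tool_rot: [0.738, 0.675, 0.0, 0.0]
ft_force: [2.4, -0.8, 4.4]
grip_width: 0.0103
grip_force: 55.0
```

>>> {"api": "move_arm", "payload": {
  "commands": [
    [[0,0,0.012,0,0,0],[0,0,0.025,0,0,0]]
  ]
}}

```text
time: 19.7
position: [0.5232, -0.1685, 0.3905]
tool_rot: [0.738, 0.675, 0.0, 0.0]
ft_force: [0.9, -0.1, 4.5]
grip_width: 0.0105
grip_force: 55.0
```

>>> {"api": "move_arm", "payload": {
  "commands": [
    [[0,0,0.012,0,0,0],[0,0,0.025,0,0,0]]
  ]
}}

```text
time: 19.95
position: [0.5232, -0.1685, 0.3896]
tool_rot: [0.738, 0.675, 0.0, 0.0]
ft_force: [1.9, -0.1, 4.3]
grip_width: 0.01
grip_force: 55.0
```

>>> {"api": "move_arm", "payload": {
  "commands": [
    [[0,0,0.012,0,0,0],[0,0,0.025,0,0,0]]
  ]
}}

```text
time: 20.2
position: [0.5231, -0.1685, 0.3885]
tool_rot: [0.738, 0.675, 0.0, 0.0]
ft_force: [1.3, -0.3, 4.1]
grip_width: 0.0106
grip_force: 55.0
```

```bash
python3 -W ignore - <<'E'
from hook import *
c=cam("scene");W=pts(c)
Q=prongs(W,zl=.19,zh=.245)
print(get_obs()["ft_force"])
E
```

```text
tipx 0.5239 y@.52 -0.2039 slope -3.12deg backz 0.2208 n93 [  nan   nan   nan   nan   nan 0.213 0.212 0.219 0.22  0.222 0.222 0.22 ]
tipx 0.5084 y@.52 -0.1290 slope -4.75deg backz 0.2216 n209 [  nan   nan 0.226 0.222 0.22  0.224 0.217 0.213 0.217 0.223 0.223 0.222]
[ 3.0805 -1.1462  3.8583]
```

The hook is down about 47 mm, so the stop is within about 3 mm.

>>> {"api": "move_arm", "payload": {
  "commands": [
    [[0,0,0.012,0,0,0],[0,0,0.025,0,0,0]]
  ]
}}

```text
time: 20.5
position: [0.5231, -0.1685, 0.388]
tool_rot: [0.738, 0.675, 0.0, 0.0]
ft_force: [0.6, 0.0, 7.6]
grip_width: 0.0099
grip_force: 55.0
```

>>> {"api": "move_arm", "payload": {
  "commands": [
    [[0,0,0.012,0,0,0],[0,0,0.025,0,0,0]]
  ]
}}

```text
time: 20.75
position: [0.5231, -0.1685, 0.3879]
tool_rot: [0.738, 0.675, 0.0, 0.0]
ft_force: [-1.5, -0.2, 13.6]
grip_width: 0.0107
grip_force: 55.0
```

Stop felt: the position stays put while the force rises. I'll hold about 15–16 N on the hook for 1 s.

>>> {"api": "move_arm", "payload": {
  "commands": [
    [[0,0,-0.004,0,0,0],[0,0,-0.004,0,0,0],[0,0,-0.004,0,0,0],[0,0,-0.004,0,0,0],[0,0,-0.004,0,0,0],[0,0,-0.004,0,0,0]]
  ]
}}

```text
time: 21.5
position: [0.5231, -0.1685, 0.388]
tool_rot: [0.738, 0.675, 0.0, 0.0]
ft_force: [0.5, -0.2, 10.1]
grip_width: 0.0104
grip_force: 55.0
```

>>> {"api": "move_arm", "payload": {
  "commands": [
    [[0,0,0,0,0,0],[0,0,0,0,0,0],[0,0,0,0,0,0],[0,0,0,0,0,0]]
  ]
}}

```text
time: 22.0
position: [0.5231, -0.1685, 0.388]
tool_rot: [0.738, 0.675, 0.0, 0.0]
ft_force: [1.2, 0.5, 10.4]
grip_width: 0.0106
grip_force: 55.0
```

A little low (about 13.8 N on the hook), so I'll raise it slightly and hold for over a second.

>>> {"api": "move_arm", "payload": {
  "commands": [
    [[0,0,0.007,0,0,0],[0,0,0.007,0,0,0],[0,0,0.007,0,0,0]]
  ]
}}

```text
time: 22.38
position: [0.5231, -0.1685, 0.3879]
tool_rot: [0.738, 0.675, 0.0, 0.001]
ft_force: [0.2, 0.3, 12.5]
grip_width: 0.0107
grip_force: 55.0
```

>>> {"api": "move_arm", "payload": {
  "commands": [
    [[0,0,0,0,0,0],[0,0,0,0,0,0],[0,0,0,0,0,0],[0,0,0,0,0,0]]
  ]
}}

```text
time: 22.88
position: [0.5231, -0.1685, 0.3879]
tool_rot: [0.738, 0.675, 0.0, 0.001]
ft_force: [-0.6, 1.7, 11.8]
grip_width: 0.0106
grip_force: 55.0
```

>>> {"api": "move_arm", "payload": {
  "commands": [
    [[0,0,0,0,0,0],[0,0,0,0,0,0],[0,0,0,0,0,0],[0,0,0,0,0,0]]
  ]
}}

```text
time: 23.38
position: [0.5231, -0.1685, 0.3879]
tool_rot: [0.738, 0.675, 0.0, 0.001]
ft_force: [0.2, 0.3, 12.3]
grip_width: 0.0105
grip_force: 55.0
```

Steady at about 15.5 N for over 1 s. Now I'll unload to near the ring's own weight and release gently.

>>> {"api": "move_arm", "payload": {
  "commands": [
    [[0,0,-0.02,0,0,0],[0,0,-0.04,0,0,0],[0,0,-0.05,0,0,0],[0,0,-0.05,0,0,0],[0,0,-0.05,0,0,0]]
  ]
}}

```text
time: 24.0
position: [0.5231, -0.1685, 0.3882]
tool_rot: [0.738, 0.675, 0.0, -0.0]
ft_force: [3.2, -0.6, 1.2]
grip_width: 0.0105
grip_force: 55.0
```

>>> {"api": "move_arm", "payload": {
  "commands": [
    [[0,0,0,0,0,0],[0,0,0,0,0,0],[0,0,0,0,0,0],[0,0,0,0,0,0]]
  ],
  "squeeze": 3
}}

```text
time: 24.5
position: [0.5228, -0.1685, 0.3881]
tool_rot: [0.738, 0.675, -0.0, -0.001]
ft_force: [1.3, 0.4, 0.6]
grip_width: 0.0118
grip_force: 3.0
```

>>> {"api": "move_arm", "payload": {
  "commands": [
    [[0,0,0,0,0,0],[0,0,0,0,0,0],[0,0,0,0,0,0],[0,0,0,0,0,0],[0,0,0,0,0,0],[0,0,0,0,0,0]]
  ],
  "claw": 0.1
}}

```text
time: 25.25
position: [0.5231, -0.1686, 0.3884]
tool_rot: [0.738, 0.675, -0.0, -0.0]
ft_force: [-0.5, -0.2, -0.1]
grip_width: 0.0388
grip_force: 0.0
```

```bash
python3 -W ignore - <<'E'
from hook import *
c=cam("scene")
cv2.imwrite("pics/s5.png",cv2.resize(c["pixels"][80:220,130:310],None,fx=4,fy=4,interpolation=2))
print(get_obs()["ft_force"],get_obs()["grip_width"])
E
```

```text
[ 0.3971 -0.1743 -0.0341] 0.039118256672391175
```

View pics/s5.png

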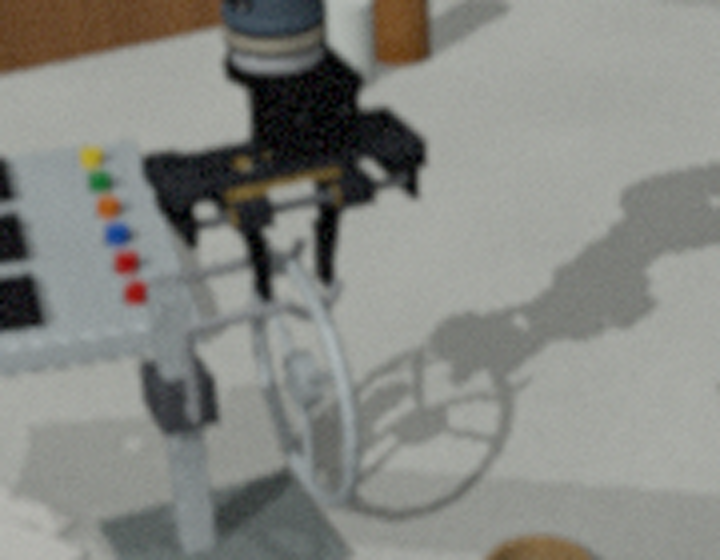

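The fingers are clear either side of the rim. The ring hangs over both prongs, with tips at crop (297,247) and (335,290), and the hook is down. I'll retreat straight up.

>>> {"api": "move_arm", "payload": {
  "commands": [
    [[0,0,-0.2,0,0,0],[0,0,-0.6,0,0,0],[0,0,-1.2,0,0,0],[0,0,-1.9,0,0,0],[0,0,-2.6,0,0,0],[0,0,-2.6,0,0,0],[0,0,-2.6,0,0,0],[0,0,-2.6,0,0,0],[0,0,-2.6,0,0,0],[0,0,-2.6,0,0,0],[0,0,-2.6,0,0,0],[0,0,-2.6,0,0,0]]
  ]
}}

```text
time: 26.8
position: [0.5231, -0.1686, 0.4924]
tool_rot: [0.738, 0.675, -0.0, -0.0]
ft_force: [-0.5, 0.2, 0.6]
grip_width: 0.0388
grip_force: 0.0
```

>>> {"api": "move_arm", "payload": {
  "commands": [
    [[0,0,0,0,0,0],[0,0,0,0,0,0],[0,0,0,0,0,0],[0,0,0,0,0,0],[0,0,0,0,0,0],[0,0,0,0,0,0],[0,0,0,0,0,0],[0,0,0,0,0,0],[0,0,0,0,0,0],[0,0,0,0,0,0],[0,0,0,0,0,0],[0,0,0,0,0,0]]
  ]
}}

```text
time: 28.3
position: [0.5231, -0.1686, 0.4925]
tool_rot: [0.738, 0.675, 0.0, 0.0]
ft_force: [0.1, 0.3, -0.2]
grip_width: 0.0392
grip_force: 0.0
```

```bash
python3 -W ignore - <<'E'
from hook import *
c0=cam("scene");c=cam("scene");W=pts(c)
prongs(W,zl=.19,zh=.245)
d=cv2.absdiff(c0["pixels"],c["pixels"])[140:215,185:225];print("diff",d.mean(),d.max())
cv2.imwrite("pics/s6.png",cv2.resize(c["pixels"][80:220,130:310],None,fx=4,fy=4,interpolation=2))
E
```

```text
tipx 0.5208 y@.52 -0.2024 slope -3.90deg backz 0.2214 n121 [  nan   nan   nan   nan 0.211 0.217 0.213 0.216 0.22  0.222 0.221 0.221]
tipx 0.5071 y@.52 -0.1280 slope -5.97deg backz 0.2217 n206 [  nan   nan 0.227 0.22  0.221 0.221 0.217 0.212 0.216 0.222 0.219 0.222]
diff 2.278 12
```

View pics/s6.png

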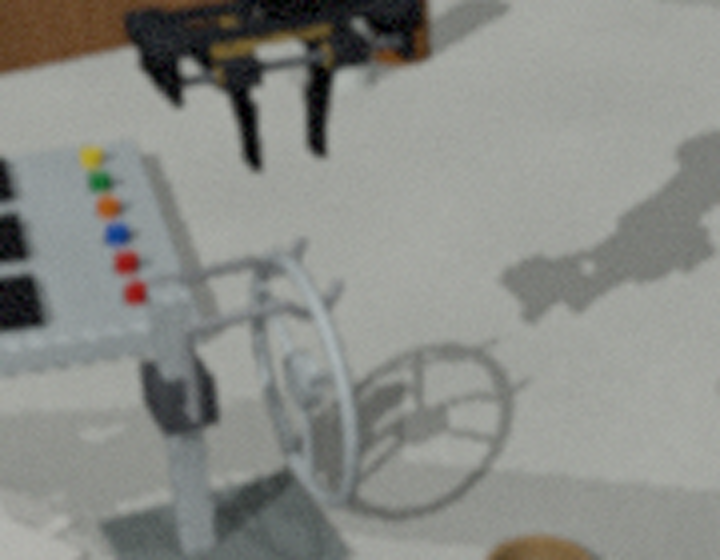

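The ring hangs still on both prongs (tips at crop (300,250) and (335,293)), the hook is down on its stop, and the gripper is clear.

```bash
python3 -c "
from rig import *
print(hand_in())"
```

```text
the job is handed in; nothing more can be done
None
```

The job is handed in: the ring hangs still over both prongs, with the hook about 47 mm down on its stop, after a pull of about 15.5 N for over 1 s (about 17 N at most in the readings).

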